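# Fill the glaze-pot tray and hold the chest lid open

## Task

Help pack up the glaze pots: stand the two stray pots upright in the two empty wells of the wooden tray, right down, and let go of them. Then raise the storage chest's lid by its bow handle to about 60 degrees from shut and keep holding it there so that I can lift the tray in; the lid falls shut if released, so the program finishes while holding it. Do not tip a pot over or let the lid drop, and leave the other things on the table where they are.

Things in the scene. Friction and masses are not known exactly. Their poses are not given: they have to be found in the camera images.
- lid_angle (a joint): opening angle of the chest's lid in rad: 0 = shut (as at the start), 1.047 = 60 degrees; it turns on two butt hinges along the chest's back edge, stop at 1.8. The lid weighs 0.4 to 0.7 kg with its balance point 0.1 m from the hinge line, has no stay, and falls shut when let go below about 1.3 rad; the hinge has next to no friction
- chest: light wooden storage chest, plywood lid, 200 (x) x 280 (y) x 120 mm high shut (carcass 85, lid 35), fixed. Origin: centre of its underside; its x axis points from its front (handle side, towards the robot) to its back. The hinge line runs along its y, 100 mm behind the origin and 85 mm above the table; the lid's front edge swings up and back over it
- lid: the lid, with its steel bow handle on the front face: a round bar 10 mm thick and 110 mm long, parallel to the hinge line, its centre 40 mm out from the front face (35 mm clear behind it), carried on a leg of the same bar at each end. Lid shut, the bar is 100 mm above the table. Origin: middle of the hinge line, at the lid's lower edge; shut, its axes are those of the chest
- pull_grip (a point): middle of the bow handle's bar: 240 mm from the hinge line along the lid and 15 mm above the lid's lower edge; moves with the lid. The round bar can turn between the finger pads, so the gripper may keep pointing down while the lid swings
- tray: carrying tray for pots: a medium-brown wooden block 195 (x) x 150 (y) x 30 mm with six round wells, 44 mm across and 22 mm deep (well floor 8 mm above the table), three along x (60 mm apart) in two rows (76 mm apart along y); a small cleat at each end 7 mm beyond the block. Fixed to the table. Origin: centre of its underside. Four wells hold a pot at the start, two are empty
- well0 (a point): centre of the mouth of a well, at the tray's top face, 22 mm above the well's floor (tray frame x -60, y -38 mm)
- well1 (a point): centre of the mouth of a well, at the tray's top face, 22 mm above the well's floor (tray frame x -60, y +38 mm)
- well2 (a point): centre of the mouth of a well, at the tray's top face, 22 mm above the well's floor (tray frame x +0, y -38 mm)
- well3 (a point): centre of the mouth of a well, at the tray's top face, 22 mm above the well's floor (tray frame x +0, y +38 mm)
- well4 (a point): centre of the mouth of a well, at the tray's top face, 22 mm above the well's floor (tray frame x +60, y -38 mm)
- well5 (a point): centre of the mouth of a well, at the tray's top face, 22 mm above the well's floor (tray frame x +60, y +38 mm)
- pot0: glaze pot: closed round white pot with a grey ribbed screw cap, a straight cylinder 40 mm across and 72 mm tall, about 100 g; origin: centre of its underside. All six pots are alike: four stand in the tray's wells, two stray ones stand on a plywood board 190 x 165 x 8 mm (underside 8 mm above the table), 75 mm or more apart; which is which varies
- pot1: glaze pot: closed round white pot with a grey ribbed screw cap, a straight cylinder 40 mm across and 72 mm tall, about 100 g; origin: centre of its underside. All six pots are alike: four stand in the tray's wells, two stray ones stand on a plywood board 190 x 165 x 8 mm (underside 8 mm above the table), 75 mm or more apart; which is which varies
- pot2: glaze pot: closed round white pot with a grey ribbed screw cap, a straight cylinder 40 mm across and 72 mm tall, about 100 g; origin: centre of its underside. All six pots are alike: four stand in the tray's wells, two stray ones stand on a plywood board 190 x 165 x 8 mm (underside 8 mm above the table), 75 mm or more apart; which is which varies
- pot3: glaze pot: closed round white pot with a grey ribbed screw cap, a straight cylinder 40 mm across and 72 mm tall, about 100 g; origin: centre of its underside. All six pots are alike: four stand in the tray's wells, two stray ones stand on a plywood board 190 x 165 x 8 mm (underside 8 mm above the table), 75 mm or more apart; which is which varies
- pot4: glaze pot: closed round white pot with a grey ribbed screw cap, a straight cylinder 40 mm across and 72 mm tall, about 100 g; origin: centre of its underside. All six pots are alike: four stand in the tray's wells, two stray ones stand on a plywood board 190 x 165 x 8 mm (underside 8 mm above the table), 75 mm or more apart; which is which varies
- pot5: glaze pot: closed round white pot with a grey ribbed screw cap, a straight cylinder 40 mm across and 72 mm tall, about 100 g; origin: centre of its underside. All six pots are alike: four stand in the tray's wells, two stray ones stand on a plywood board 190 x 165 x 8 mm (underside 8 mm above the table), 75 mm or more apart; which is which varies
- model_tool: small wooden modelling tool, 140 mm long along its x, 8 mm thick, lying on the plywood board beside the stray pots, bystander; origin under its middle
- tin: open steel tin, 84 mm across, 100 mm tall, bystander; origin: centre of its underside
- big_jar: large white jar, 72 mm across, 110 mm tall, too big for the wells, bystander; origin: centre of its underside
- loop_tool: wood-handled loop tool lying down, 210 mm long along its x, bystander; origin under the handle's middle
- hammer: hammer lying down, 260 mm long along its x, bystander
- mallet: wooden mallet lying down, head 75 x 125 x 65 mm, handle to -x, 300 mm long, bystander
- block: grey-brown carving block 95 x 85 x 85 mm on a sheet of paper, bystander; origin: centre of its underside
Not all that is in view belongs to the job. What is shaped like the pot4 but red or yellow is not meant.

How it is judged:
By the outcome, as a careful person would: the job done as asked, in the order asked, and still so for the second after the job is handed in, while the arm keeps its last pose, push and grip.
It also fails if it takes over 64 s, if anything falls off the work surface, if the arm or the gripper's body presses on something with over 40 N, if the wrist force passes 120 N, or if a joint passes its speed limit or range.

## Robot

A 7-joint arm with a two-finger parallel gripper is mounted at the origin on the work surface. World frame = base frame: x ahead of the robot, y to its left, z up, the work surface at z = 0. Lengths are in m, angles in rad, forces in N, time in s.
With the tool pointing down it reaches from about 0.425 to 0.875 m from the base axis. Payload 9.9 kg.
Tool frame: the origin (TCP) lies midway between the tips of the shut fingers; the grasp point (between the pads) lies 19 mm behind it (bot.pinch_z is the distance from the TCP to the grasp point, in m); z points along the fingers, y is the line along which they close (so a half turn about z gives the same grasp; the last joint's range is limited). The gripper opens to 85 mm and grips with 20 to 120 N. Pads are 22 mm wide; open, the fingers measure 114 mm over their backs; the gripper's body (76 mm by 85 mm) begins 54 mm behind the grasp point. The pads swing forward as they close: fully open they stand 13 mm farther back than shut.
Start: joints at [-1.187, 0.576, 0.025, 1.437, -0.015, 1.129, -0.057], TCP at [0.304, 0.602, 0.231] pointing down, gripper open.
Joint ranges: [-2.76, 2.76], [-0.34, 2.15], [-1.52, 1.57], [0.19, 2.46], [-1.09, 4.23], [0.17, 1.99], [-2.82, 2.82]. Speed limits (rad/s): [2.22, 2.22, 3.01, 3.01, 3.14, 3.14, 3.14].

## Interface

Orientations are given as a rotation vector (axis times angle).
In Python, from plant import get_obs, imaging, order, bot gives the robot as it stands.
- The arm moves only by the shell command python3 -m inch 'ROWS' [OPENING] [FORCE]. ROWS is a JSON object whose one key "deltas" holds one flat list of numbers, 6 for each row, row after row: the shift along the world's x, y, z in cm, then the turn, a rotation vector about the world's x, y, z in degrees. In form: {"deltas": [dx, dy, dz, wx, wy, wz, dx, dy, dz, wx, wy, wz, ...]}. A call has exactly 10 rows; each row is the pose to reach, as a shift and turn from the pose commanded when the call began; what a row does not reach only later rows make up. A row lasts 1/12 s, in which the tool goes at most 41.7 mm and 7.16 degrees, less where a joint would pass 70% of its speed; a pose out of reach is approached as far as the arm can. A call with a gripper value outside its range is refused whole. OPENING is the opening, from 0 (shut) to 1 (fully open), set as the call begins (- or left out, the last holds). The fingers move at their own pace and stop on an object; FORCE is the grip in N (left out, the last holds). Time passes only in rows, so rows that repeat a pose let the fingers close, or fill a call up. It gives the time, the measured TCP pose, the force, the opening and the grip force at its end, in the units of the state.
- get_obs(): the state, without advancing time (a new reading comes with each control period).
- imaging.grab_frame(name): name is "scene" or "top" or "wrist"; returns (picture, depth): 400x640x3 uint8, red, green, blue; 400x640 float32, m along the optical axis (not along the pixel's ray), 0 where there is no reading.
- imaging.get_calibration(name): a dict with "fx", "fy", "cx", "cy" (pixels), "k1" (the pictures are not rectified: a ray, as slopes to the right and down, at radius r is drawn at 1 + k1 r^2 times it, then the intrinsics apply), "R" (3x3) and "t" (3): a world point X has camera coordinates R X + t. Camera axes: x right, y down, z forward; pixel columns grow to the right and rows downward; lengths in m; the calibration is good to about 2 mm. A picture is of the moment at which its call begins: read the wrist's pose just before it. get_calibration takes no time and is no camera call; for the wrist camera it gives the pose at the moment of the call.
- order.hand_in(): hands the job in; it is judged then, once.
The state is a dict: "clock": time; "joint_pos": joint angles; "dq": joint speeds; "joint_efforts": joint torques, N m; "position": TCP position; "eef_rot": TCP orientation; "contact_force": force on the tool from outside, world axes, zero at the start; "ft_torque": the same for the moment, N m; "gripper_width": finger opening in m; "grasp_force": force on a finger pad.
Only numpy, scipy, OpenCV 4.12 (cv2) and the standard library are available. Lean on these libraries where they do the work, as an engineer would, in place of code of your own. Each camera call takes 0.05 s, during which the arm holds its last target. There are 200 camera calls.

## Working session

There is one attempt and no reset: what is moved stays moved. The work goes in short steps, Python scripts to look and compute and a shell command to move; the robot and the scene stay as the last step left them, time stands still between calls to the robot, and variables do not carry over. Pictures are saved under pics/ and viewed, at most 10 in all, crops included, and the job is handed in when it is done.

```bash
ls; mkdir -p pics; python3 - <<'E'
from plant import get_obs, imaging, bot
import cv2, numpy as np
o=get_obs(); print({k:np.round(v,3) for k,v in o.items()}, bot.pinch_z)
for n in("top","scene"):
    c=imaging.get_calibration(n); p,d=imaging.grab_frame(n)
    print(n,c); np.savez(f"{n}0.npz",p=p,d=d); cv2.imwrite(f"pics/{n}0.png",p[:,:,::-1])
E
```

```text
pics
{'clock': np.float64(0.0), 'joint_pos': array([-1.187,  0.577,  0.025,  1.438, -0.015,  1.129, -0.057]), 'dq': array([-0.001, -0.002, -0.   , -0.   , -0.001, -0.001,  0.001]), 'joint_efforts': array([ 0.0000e+00, -7.6576e+01,  2.2510e+00, -2.8598e+01,  1.5000e-02,
        1.3000e-02,  0.0000e+00]), 'position': array([0.304, 0.602, 0.23 ]), 'eef_rot': array([-7.280e-01, -3.056e+00,  3.000e-03]), 'contact_force': array([-0.05 ,  0.098,  0.264]), 'ft_torque': array([0.038, 0.038, 0.026]), 'grasp_force': np.float64(0.0), 'gripper_width': np.float64(0.085)} 0.0187
top {'fx': 426.09159386977393, 'fy': 426.09159386977393, 'cx': 323.22282856132017, 'cy': 202.60404142313857, 'k1': -0.05846986474361872, 'R': array([[ 0.02268337, -0.99971437,  0.007526  ],
       [-0.98746801, -0.02358025, -0.15604773],
       [ 0.15618063, -0.00389199, -0.98772084]]), 't': array([0.01715713, 0.57796828, 1.59612735])}
scene {'fx': 464.6027347826293, 'fy': 464.6027347826293, 'cx': 312.4428244569502, 'cy': 196.936976217224, 'k1': -0.059145596366275505, 'R': array([[ 0.72994985,  0.68344459,  0.00875831],
       [ 0.51629864, -0.54294296, -0.66230556],
       [-0.44789389,  0.48797175, -0.74918265]]), 't': array([-0.42600796, -0.24466656,  1.91710366])}
```

View pics/top0.png

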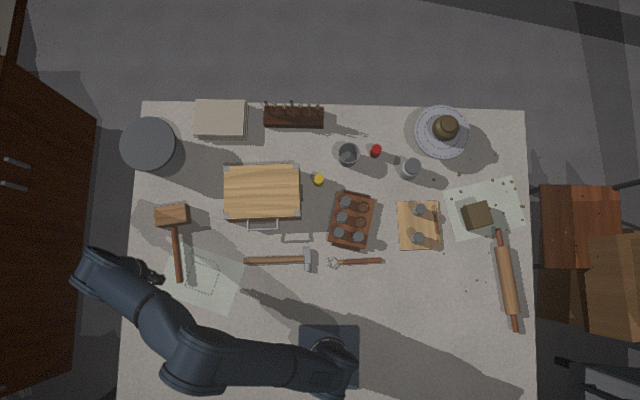

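View pics/scene0.png

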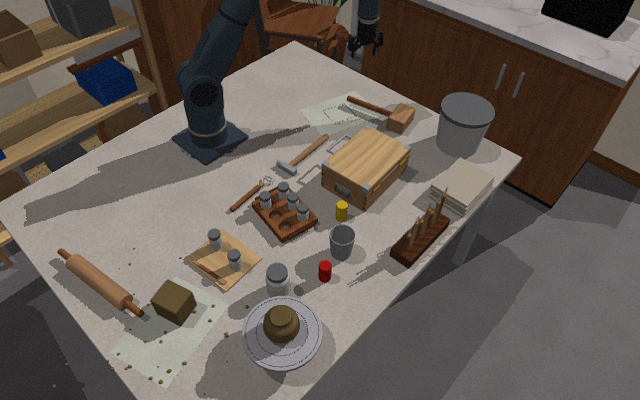

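The top view shows the chest at (262,192) with its handle at (263,225), the tray at (352,219), and the board at (418,225) with the stray pots at (418,208) and (418,238). The scene view shows the same layout. The two tray wells on the right, near (363,207) and (360,240), look like the empty ones, so I'll enlarge the top view and measure with depth.

```bash
cat > h.py <<'E'
import numpy as np, cv2
from plant import get_obs, imaging, bot
def K(c): return np.array([[c['fx'],0,c['cx']],[0,c['fy'],c['cy']],[0,0,1.]])
def rays(c,uv):
    uv=np.asarray(uv,float).reshape(-1,1,2)
    n=cv2.undistortPoints(uv,K(c),np.array([c['k1'],0,0,0.]))[:,0]
    return np.c_[n,np.ones(len(n))]
def at_depth(c,uv,d): return (rays(c,uv)*np.asarray(d).reshape(-1,1)-c['t'])@c['R']
def on_plane(c,uv,z):
    r=rays(c,uv)@c['R']; o=-c['R'].T@c['t']; return o+r*((z-o[2])/r[:,2:])
def cloud(c,d):
    v,u=np.mgrid[:400,:640]; return at_depth(c,np.c_[u.ravel(),v.ravel()],d.ravel()).reshape(400,640,3)
def proj(c,X): return cv2.projectPoints(np.asarray(X,float).reshape(-1,3),cv2.Rodrigues(c['R'])[0],c['t'],K(c),np.array([c['k1'],0,0,0.]))[0][:,0]
E
python3 - <<'E'
from h import *
for n in("top","scene"):
    f=np.load(n+"0.npz"); c=imaging.get_calibration(n); P=cloud(c,f['d'])
    z=P[...,2]; reg=(P[...,0]>.35)&(P[...,0]<.75)&(P[...,1]<.08)&(P[...,1]>-.5)&(f['d']>0)
    m=(reg&(z>.068)&(z<.1)).astype(np.uint8)
    k,l,s,ce=cv2.connectedComponentsWithStats(m)
    print(n)
    for i in range(1,k):
        if s[i,4]>8:
            q=P[l==i]; zt=np.percentile(q[:,2],80); t=q[q[:,2]>zt-.006]; mm=(t.min(0)+t.max(0))/2
            print(ce[i].round(1),s[i,4],'top z',zt.round(4),'mid',mm.round(4),'ext',np.ptp(t,axis=0).round(3))
f=np.load("top0.npz"); p=f['p'][:,:,::-1]
cv2.imwrite("pics/crop.png",cv2.resize(p[150:270,210:450],(800,400),interpolation=cv2.INTER_CUBIC))
E
```

```text
top
[346.6 161.8] 30 top z 0.0961 mid [ 0.7332 -0.0576  0.0948] ext [0.019 0.057 0.01 ]
[407.5 171.2] 69 top z 0.0885 mid [ 0.7104 -0.2978  0.091 ] ext [0.051 0.053 0.017]
[318.6 178.4] 67 top z 0.0746 mid [0.6658 0.051  0.0753] ext [0.036 0.035 0.013]
[345.6 200.7] 90 top z 0.0823 mid [ 0.5819 -0.0532  0.0827] ext [0.034 0.035 0.013]
[420.1 208.4] 96 top z 0.0815 mid [ 0.5599 -0.3354  0.0835] ext [0.04  0.038 0.016]
[342.2 216.1] 91 top z 0.0838 mid [ 0.5227 -0.0427  0.0835] ext [0.038 0.034 0.011]
[338.8 231.5] 90 top z 0.0829 mid [ 0.4641 -0.0305  0.083 ] ext [0.034 0.038 0.012]
[358.8 236. ] 91 top z 0.0831 mid [ 0.449  -0.1052  0.0823] ext [0.037 0.038 0.01 ]
[418.4 237. ] 99 top z 0.0829 mid [ 0.4503 -0.3286  0.0836] ext [0.038 0.041 0.013]
scene
[283.  185.8] 96 top z 0.082 mid [ 0.4668 -0.0273  0.0805] ext [0.042 0.043 0.009]
[264.5 195.1] 100 top z 0.0812 mid [ 0.4516 -0.102   0.0804] ext [0.042 0.038 0.01 ]
[292.4 196.2] 103 top z 0.0817 mid [ 0.5253 -0.0402  0.0804] ext [0.044 0.041 0.009]
[341.7 204. ] 76 top z 0.0737 mid [0.6692 0.0543 0.0751] ext [0.039 0.042 0.014]
[302.4 207. ] 108 top z 0.0814 mid [ 0.5844 -0.0509  0.0811] ext [0.04  0.041 0.011]
[337.6 228.4] 109 top z 0.0943 mid [ 0.7368 -0.0508  0.0944] ext [0.025 0.068 0.011]
[213.1 233.5] 121 top z 0.0808 mid [ 0.4534 -0.3305  0.08  ] ext [0.039 0.04  0.01 ]
[233.3 254.2] 133 top z 0.0808 mid [ 0.5607 -0.3372  0.0807] ext [0.041 0.04  0.012]
[275.9 282.3] 144 top z 0.0899 mid [ 0.7235 -0.3056  0.0919] ext [0.053 0.06  0.016]
```

View pics/crop.png

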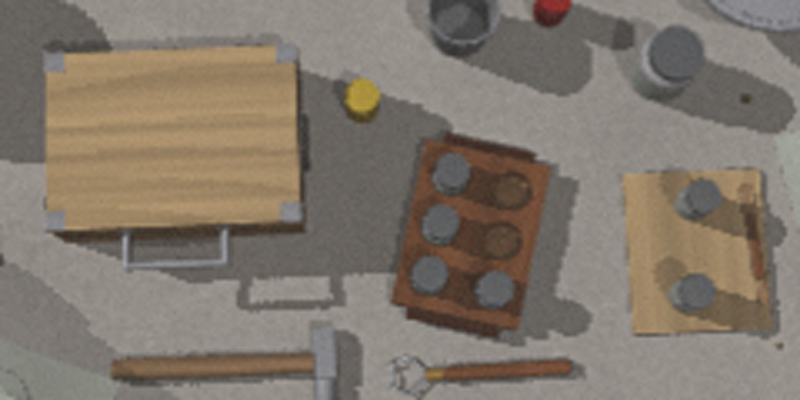

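The crop shows four pots: three in the tray's left row and one at the lower right, near (495,287). Empty wells are at (513,190) and (503,240), which are well4 and well2. The strays are at (700,198) and (692,293), and the handle bar runs from (125,263) to (228,263). Next I'll swing the arm over the tray and look with the wrist camera.

```bash
python3 -m inch '{"deltas":[1,-2,1,0,0,1, 3,-5,2,0,0,3, 5,-9,3,0,0,5, 7,-13,4,0,0,7, 9,-17,4,0,0,9, 11,-21,4,0,0,11, 13,-25,4,0,0,13, 15,-29,4,0,0,15, 17,-33,4,0,0,16, 18,-36,4,0,0,16]}' 0.7 30 && python3 -m inch '{"deltas":[0.5,-3,0,0,0,0, 1,-7,0,0,0,0, 1.5,-11,0,0,0,0, 2,-15,0,0,0,0, 2.5,-19,0,0,0,0, 3,-23,0,0,0,0, 3,-27,0,0,0,0, 3,-31,0,0,0,0, 3,-34,0,0,0,0, 3,-36,0,0,0,0]}'
python3 - <<'E'
from h import *
o=get_obs(); c=imaging.get_calibration("wrist"); p,d=imaging.grab_frame("wrist")
np.savez("w1.npz",p=p,d=d,R=c['R'],t=c['t']); cv2.imwrite("pics/w1.png",p[:,:,::-1])
print(o['position'],o['eef_rot'],o['clock'],o['gripper_width'],o['joint_pos'].round(2)); print(c,-c['R'].T@c['t'])
E
```

```text
clock: 0.93
position: [0.4802, 0.2528, 0.2712]
eef_rot: [0.294, 3.128, -0.0]
contact_force: [0.6, 0.3, 0.4]
gripper_width: 0.0602
grasp_force: 0.0
clock: 1.77
position: [0.5086, -0.1093, 0.2712]
eef_rot: [-0.302, -3.127, 0.002]
contact_force: [-0.1, 0.0, 0.1]
gripper_width: 0.0603
grasp_force: 0.0
[ 0.50857784 -0.10927674  0.27117488] [-3.01834813e-01 -3.12664926e+00  2.03956763e-03] 1.7667 0.06028587959544732 [ 0.01  0.31  0.15  1.78 -0.05  1.05  1.56]
{'fx': 282.18959817073437, 'fy': 282.18959817073437, 'cx': 317.5645930023598, 'cy': 205.4599651591305, 'k1': -0.019975311439407815, 'R': array([[ 0.19055383,  0.98167612, -0.00110683],
       [ 0.9331496 , -0.18078398,  0.31072332],
       [ 0.30482957, -0.06024236, -0.95049976]]), 't': array([ 0.01140333, -0.54828881,  0.25706719])} [ 0.43110085 -0.09482987  0.41472105]
```

View pics/w1.png

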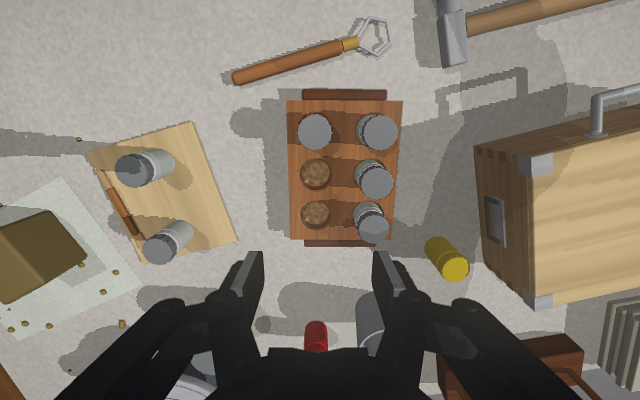

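The wrist view shows the empty wells at (315,173) and (315,213), the strays' caps at (131,168) and (159,249), and part of the chest handle at top right. I'll measure the wells and caps from this view.

```bash
cat >> h.py <<'E'
def blobs(P,d,zlo,zhi,box,amin=30):
    x0,x1,y0,y1=box; X,Y,Z=P[...,0],P[...,1],P[...,2]
    m=((X>x0)&(X<x1)&(Y>y0)&(Y<y1)&(Z>zlo)&(Z<zhi)&(d>0)).astype(np.uint8)
    k,l,s,ce=cv2.connectedComponentsWithStats(m,connectivity=4)
    return [((l==i).astype(np.uint8),s[i,4],ce[i]) for i in range(1,k) if s[i,4]>=amin]
E
python3 - <<'E'
from h import *
f=np.load("w1.npz"); c=imaging.get_calibration("wrist"); c['R'],c['t']=f['R'],f['t']; P=cloud(c,f['d'])
print("tray top z",np.median(P[150:235,335:345,2]), "board z",np.median(P[200:220,185:200,2]),"table",np.median(P[150:200,245:260,2]),'wellfloor',P[213,315,2],P[173,315,2])
B=(.3,.75,-.5,0)
for m,a,ce in blobs(P,f['d'],.074,.1,B,80):
    cn=max(cv2.findContours(m,0,2)[0],key=cv2.contourArea); e=cv2.fitEllipse(cn)
    z=np.median(P[m>0][:,2]); print('cap',np.round(ce),a,z.round(4),'ell',on_plane(c,[e[0]],z)[0].round(4),'cent',on_plane(c,[ce],z)[0].round(4))
tz=np.median(P[150:235,335:345,2])
for m,a,ce in blobs(P,f['d'],-.01,tz-.006,(.48,.62,-.16,-.08),60):
    cn=max(cv2.findContours(m,0,2)[0],key=cv2.contourArea); e=cv2.fitEllipse(cn)
    print('well',ce.round(1),a,'ell',on_plane(c,[e[0]],tz)[0].round(4),'cent',on_plane(c,[ce],tz)[0].round(4),e[1])
# colour: dark wells
g=cv2.cvtColor(f['p'],cv2.COLOR_RGB2HSV); print(g[173,315],g[193,315],g[193,340])
E
```

```text
tray top z 0.031009050373196234 board z 0.008998995926267513 table 0.0010082269238246829 wellfloor 0.008974401533548417 0.00923056989799138
cap [314. 132.] 961 0.0809 ell [ 0.4501 -0.1031  0.0809] cent [ 0.4502 -0.1031  0.0809]
cap [380. 132.] 983 0.0808 ell [ 0.4645 -0.029   0.0808] cent [ 0.4645 -0.029   0.0808]
cap [132. 170.] 923 0.0807 ell [ 0.4518 -0.328   0.0807] cent [ 0.4518 -0.3279  0.0807]
cap [376. 183.] 853 0.081 ell [ 0.523  -0.0407  0.081 ] cent [ 0.523  -0.0407  0.081 ]
cap [373. 228.] 748 0.0809 ell [ 0.5811 -0.0522  0.0809] cent [ 0.5811 -0.0522  0.0809]
cap [158. 251.] 716 0.081 ell [ 0.5596 -0.3358  0.081 ] cent [ 0.5595 -0.3357  0.081 ]
cap [370. 328.] 340 0.0883 ell [ 0.7327 -0.0773  0.0883] cent [ 0.7312 -0.0769  0.0883]
well [285.3 167.4] 115 ell [ 0.5696 -0.1292  0.031 ] cent [ 0.4918 -0.1522  0.031 ] (22.92052459716797, 135.76925659179688)
well [314.6 174. ] 740 ell [ 0.5084 -0.1146  0.031 ] cent [ 0.5085 -0.1145  0.031 ] (29.55820083618164, 30.331632614135742)
well [314.6 214.4] 634 ell [ 0.5668 -0.1258  0.031 ] cent [ 0.5667 -0.1259  0.031 ] (26.36858558654785, 28.964557647705078)
[ 15 118 132] [ 13 139 149] [ 13 141 134]
```

Heights agree: the caps are at 0.081, the tray top at 0.031 and the floors at 0.009, with about 1 mm of camera bias. I'll go to the near stray first.

```bash
python3 -m inch '{"deltas":[-0.5,-2,-1,0,0,0, -1.5,-6,-2.5,0,0,0, -2.5,-10,-4.5,0,0,0, -3.5,-14,-6.5,0,0,0, -4.5,-18,-8.5,0,0,0, -5.3,-20.5,-10,0,0,0, -5.7,-21.9,-11,0,0,0, -5.7,-21.9,-12,0,0,0, -5.7,-21.9,-12.5,0,0,0, -5.7,-21.9,-12.5,0,0,0]}' 0.7 30 && python3 -m inch '{"deltas":[0,0,-1,0,0,0, 0,0,-3,0,0,0, 0,0,-5,0,0,0, 0,0,-7,0,0,0, 0,0,-9,0,0,0, 0,0,-10,0,0,0, 0,0,-10.5,0,0,0, 0,0,-10.6,0,0,0, 0,0,-10.6,0,0,0, 0,0,-10.6,0,0,0]}' && python3 -m inch '{"deltas":[0,0,0,0,0,0, 0,0,0,0,0,0, 0,0,0,0,0,0, 0,0,0,0,0,0, 0,0,0,0,0,0, 0,0,0,0,0,0, 0,0,0,0,0,0, 0,0,0,0,0,0, 0,0,0,0,0,0, 0,0,0,0,0,0]}' 0.2 30
```

```text
clock: 2.65
position: [0.4524, -0.3226, 0.1451]
eef_rot: [-0.294, -3.126, -0.003]
contact_force: [-0.3, -0.0, -0.1]
gripper_width: 0.0594
grasp_force: 0.0
clock: 3.48
position: [0.4531, -0.3245, 0.0413]
eef_rot: [0.295, 3.126, -0.001]
contact_force: [0.7, -0.1, -0.1]
gripper_width: 0.0598
grasp_force: 0.0
clock: 4.32
position: [0.4529, -0.3247, 0.0413]
eef_rot: [0.296, 3.126, -0.001]
contact_force: [-0.8, 0.1, 6.3]
gripper_width: 0.0394
grasp_force: 29.6
```

```bash
python3 -m inch '{"deltas":[0,0,1,0,0,0, 0,0,2.5,0,0,0, 0,0,4.5,0,0,0, 0,0,6,0,0,0, 0,1,7,0,0,0, 0,2,7,0,0,0, 0,4,7,0,0,0, 1,6,7,0,0,0, 2,8,7,0,0,0, 3,11,7,0,0,0]}' && python3 -m inch '{"deltas":[0.5,3,0,0,0,0, 1,6,0,0,0,0, 2,8,0,0,0,0, 2.6,9.5,0,0,0,0, 2.6,9.9,0,0,0,0, 2.6,9.9,0,0,0,0, 2.6,9.9,0,0,0,0, 2.6,9.9,0,0,0,0, 2.6,9.9,0,0,0,0, 2.6,9.9,0,0,0,0]}'
python3 - <<'E'
from h import *
o=get_obs(); c=imaging.get_calibration("wrist"); p,d=imaging.grab_frame("wrist")
np.savez("w2.npz",p=p,d=d,R=c['R'],t=c['t']); cv2.imwrite("pics/w2.png",p[:,:,::-1])
print(o['position'],o['eef_rot'],o['dq'].round(3))
E
```

```text
clock: 5.15
position: [0.482, -0.2136, 0.1099]
eef_rot: [-0.298, -3.127, 0.001]
contact_force: [0.5, -0.3, -0.8]
gripper_width: 0.0393
grasp_force: 30.4
clock: 5.98
position: [0.508, -0.1163, 0.1103]
eef_rot: [-0.299, -3.127, 0.0]
contact_force: [-0.1, -0.7, -0.3]
gripper_width: 0.0396
grasp_force: 30.4
[ 0.50804222 -0.11631631  0.11028993] [-2.98547338e-01 -3.12730044e+00  4.99201808e-04] [-0.001  0.    -0.003 -0.004 -0.001 -0.001 -0.001]
```

View pics/w2.png

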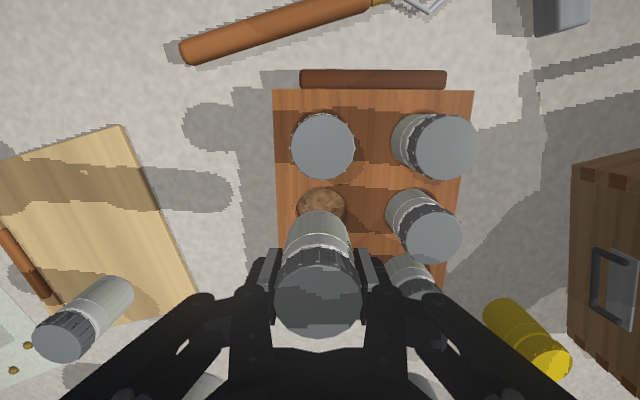

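The held pot's cap is at (318,295), and well2 behind it at (322,205) is partly hidden. Neighbour caps are at (323,146), (444,147) and (432,236). I'll compare the held cap with the well's position as inferred from these caps in the same view.

```bash
python3 - <<'E'
from h import *
f=np.load("w2.npz"); c=imaging.get_calibration("wrist"); c['R'],c['t']=f['R'],f['t']; P=cloud(c,f['d'])
for lo,hi in((.077,.09),(.146,.16)):
  for m,a,ce in blobs(P,f['d'],lo,hi,(.3,.65,-.45,.05),200):
    cn=max(cv2.findContours(m,0,2)[0],key=cv2.contourArea); e=cv2.minEnclosingCircle(cn); e2=cv2.fitEllipse(cn)
    z=np.median(P[m>0][:,2]); print(ce.round(),a,z.round(4),'ell',on_plane(c,[e2[0]],z)[0].round(4),'cent',on_plane(c,[ce],z)[0].round(4),np.ptp(P[m>0],axis=0).round(3))
E
```

```text
[322. 147.] 3378 0.0809 ell [ 0.4497 -0.1031  0.0809] cent [ 0.4498 -0.1031  0.0809] [0.04  0.041 0.006]
[446. 147.] 3386 0.0809 ell [ 0.4641 -0.0295  0.0809] cent [ 0.4641 -0.0295  0.0809] [0.04  0.04  0.006]
[433. 237.] 2570 0.081 ell [ 0.5224 -0.041   0.081 ] cent [ 0.5224 -0.041   0.081 ] [0.041 0.041 0.006]
[318. 216.] 219 0.0841 ell [ 0.5199 -0.1209  0.0841] cent [ 0.4918 -0.1138  0.0841] [0.016 0.035 0.011]
[420. 293.] 234 0.08 ell [ 0.5661 -0.0511  0.08  ] cent [ 0.5655 -0.0525  0.08  ] [0.008 0.028 0.006]
[ 58. 342.] 1716 0.0808 ell [ 0.5586 -0.3352  0.0808] cent [ 0.5586 -0.3353  0.0808] [0.041 0.041 0.006]
[316. 298.] 7134 0.15 ell [ 0.5053 -0.1182  0.15  ] cent [ 0.5053 -0.1173  0.15  ] [0.04  0.075 0.014]
```

```bash
python3 - <<'E'
from h import *
f=np.load("w2.npz"); c=imaging.get_calibration("wrist"); c['R'],c['t']=f['R'],f['t']; P=cloud(c,f['d'])
Z=P[...,2];ok=(Z>.147)&(Z<.153)&(abs(P[...,1]+.1165)<.0195); q=P[ok]
print(len(q),np.percentile(q,[.5,50,99.5],axis=0).round(4))
# chord extents in x at several y
for y in(-.126,-.121,-.1165,-.112,-.107):
    s=q[abs(q[:,1]-y)<.001]; print(y,s[:,0].min().round(4),s[:,0].max().round(4),(s[:,0].min()+s[:,0].max())/2)
# chords in y
E
```

```text
5637 [[ 0.4887 -0.1356  0.1472]
 [ 0.5063 -0.1165  0.1499]
 [ 0.5265 -0.0974  0.1513]]
-0.126 0.4902 0.5257 0.5079143342807573
-0.121 0.4875 0.5275 0.50748459642778
-0.1165 0.4884 0.5276 0.5079842011811008
-0.112 0.4886 0.527 0.5077661356312501
-0.107 0.4907 0.5248 0.507717575402149
```

```bash
python3 -m inch '{"deltas":[0.05,0.2,0,0,0,0, 0.05,0.2,-0.5,0,0,0, 0.05,0.2,-1.5,0,0,0, 0.05,0.2,-2.5,0,0,0, 0.05,0.2,-3.3,0,0,0, 0.05,0.2,-3.8,0,0,0, 0.05,0.2,-4,0,0,0, 0.05,0.2,-4,0,0,0, 0.05,0.2,-4,0,0,0, 0.05,0.2,-4,0,0,0]}' && python3 -m inch '{"deltas":[0,0,-0.2,0,0,0, 0,0,-0.5,0,0,0, 0,0,-0.9,0,0,0, 0,0,-1.3,0,0,0, 0,0,-1.7,0,0,0, 0,0,-2.1,0,0,0, 0,0,-2.4,0,0,0, 0,0,-2.6,0,0,0, 0,0,-2.7,0,0,0, 0,0,-2.7,0,0,0]}'
```

```text
clock: 6.87
position: [0.5092, -0.1133, 0.0706]
eef_rot: [0.296, 3.127, -0.0]
contact_force: [0.2, 0.8, -0.4]
gripper_width: 0.0394
grasp_force: 30.4
clock: 7.7
position: [0.5088, -0.1132, 0.0431]
eef_rot: [-0.296, -3.127, 0.0]
contact_force: [0.0, 0.2, -1.5]
gripper_width: 0.0395
grasp_force: 30.4
```

It's seated with no contact force. I'll lower the last 2 mm, release, rise, and move above the second stray.

```bash
python3 -m inch '{"deltas":[0,0,-0.1,0,0,0, 0,0,-0.2,0,0,0, 0,0,-0.2,0,0,0, 0,0,-0.2,0,0,0, 0,0,-0.2,0,0,0, 0,0,-0.2,0,0,0, 0,0,-0.2,0,0,0, 0,0,-0.2,0,0,0, 0,0,-0.2,0,0,0, 0,0,-0.2,0,0,0]}' && python3 -m inch '{"deltas":[0,0,0,0,0,0, 0,0,0,0,0,0, 0,0,0,0,0,0, 0,0,0,0,0,0, 0,0,0,0,0,0, 0,0,0.5,0,0,0, 0,0,1.5,0,0,0, 0,0,3,0,0,0, 0,0,5,0,0,0, 0,0,7,0,0,0]}' 0.65 30 && python3 -m inch '{"deltas":[0,0,2,0,0,0, 0.5,-1.5,3,0,0,0, 1,-5,3,0,0,0, 2,-9,3,0,0,0, 3,-13,3,0,0,0, 4,-16.5,3,0,0,0, 4.6,-19.5,3,0,0,0, 5,-21.5,3,0,0,0, 5,-22.2,3,0,0,0, 5,-22.2,3,0,0,0]}'
python3 - <<'E'
from h import *
o=get_obs(); c=imaging.get_calibration("wrist"); p,d=imaging.grab_frame("wrist"); P=cloud(c,d)
np.savez("w3.npz",p=p,d=d,R=c['R'],t=c['t']);print(o['position'],c['t'])
for m,a,ce in blobs(P,d,.077,.1,(.3,.65,-.45,.05),200):
    cn=max(cv2.findContours(m,0,2)[0],key=cv2.contourArea); e=cv2.fitEllipse(cn)
    z=np.median(P[m>0][:,2]); print(ce.round(),a,z.round(4),on_plane(c,[e[0]],z)[0].round(4))
E
```

```text
clock: 8.53
position: [0.509, -0.1132, 0.0413]
eef_rot: [0.296, 3.128, -0.0]
contact_force: [-0.7, 0.4, 0.5]
gripper_width: 0.0393
grasp_force: 30.6
clock: 9.37
position: [0.5087, -0.1133, 0.1127]
eef_rot: [-0.296, -3.127, 0.0]
contact_force: [0.3, 0.0, 0.2]
gripper_width: 0.056
grasp_force: 0.0
clock: 10.2
position: [0.5582, -0.3374, 0.1418]
eef_rot: [0.3, 3.127, -0.002]
contact_force: [0.2, 0.2, -0.1]
gripper_width: 0.0557
grasp_force: 0.0
[ 0.55815415 -0.33743697  0.14181532] [ 0.22632132 -0.59537394  0.10509083]
[627.  16.] 885 0.0805 [ 0.4572 -0.115   0.0805]
[615.  98.] 2540 0.0809 [ 0.5084 -0.1164  0.0809]
[318. 222.] 1923 0.0809 [ 0.5593 -0.3384  0.0809]
```

The first pot is in its well, with its cap top at 0.081. Now I'll grasp the second stray.

```bash
python3 -m inch '{"deltas":[0.1,0.1,-0.5,0,0,0, 0.1,0.1,-2,0,0,0, 0.1,0.1,-4,0,0,0, 0.1,0.1,-6,0,0,0, 0.1,0.1,-8,0,0,0, 0.1,0.1,-9.3,0,0,0, 0.1,0.1,-9.9,0,0,0, 0.1,0.1,-10,0,0,0, 0.1,0.1,-10,0,0,0, 0.1,0.1,-10,0,0,0]}' && python3 -m inch '{"deltas":[0,0,0,0,0,0, 0,0,0,0,0,0, 0,0,0,0,0,0, 0,0,0,0,0,0, 0,0,0,0,0,0, 0,0,0,0,0,0, 0,0,0,0,0,0, 0,0,0,0,0,0, 0,0,0,0,0,0, 0,0,0,0,0,0]}' 0.2 30 && python3 -m inch '{"deltas":[0,0,1,0,0,0, 0,0,2.5,0,0,0, 0,0,4.5,0,0,0, 0,0,6.5,0,0,0, 0,1,8,0,0,0, 0,3,8,0,0,0, 0,6,8,0,0,0, 0.3,9,8,0,0,0, 0.5,12,8,0,0,0, 0.7,15,8,0,0,0]}' && python3 -m inch '{"deltas":[0,2,0,0,0,0, 0,4,0,0,0,0, 0,5.2,0,0,0,0, 0,5.9,0,0,0,0, 0,6,0,0,0,0, 0,6,0,0,0,0, 0,6,0,0,0,0, 0,6,0,0,0,0, 0,6,0,0,0,0, 0,6,0,0,0,0]}'
python3 - <<'E'
from h import *
o=get_obs(); c=imaging.get_calibration("wrist"); p,d=imaging.grab_frame("wrist"); P=cloud(c,d)
np.savez("w4.npz",p=p,d=d,R=c['R'],t=c['t']);cv2.imwrite("pics/w4.png",p[:,:,::-1]);T=o['position'];print(T)
for m,a,ce in blobs(P,d,.077,.09,(.3,.65,-.45,.05),200):
    cn=max(cv2.findContours(m,0,2)[0],key=cv2.contourArea); e=cv2.fitEllipse(cn)
    z=np.median(P[m>0][:,2]); print(ce.round(),a,z.round(4),on_plane(c,[e[0]],z)[0].round(4))
zt=T[2]+.04
ok=(abs(P[...,2]-zt)<.004)&(np.hypot(P[...,0]-T[0],P[...,1]-T[1])<.024)&(abs(P[...,1]-T[1])<.0195); q=P[ok]
for y in(-.009,-.0045,0,.0045,.009):
    s=q[abs(q[:,1]-T[1]-y)<.001]; print(y,s[:,0].min().round(4),s[:,0].max().round(4),(s[:,0].min()+s[:,0].max())/2,np.median(s[:,2]))
E
```

```text
clock: 11.08
position: [0.5606, -0.3343, 0.0423]
eef_rot: [0.295, 3.126, -0.001]
contact_force: [0.4, 0.0, 0.9]
gripper_width: 0.0553
grasp_force: 0.0
clock: 11.92
position: [0.5605, -0.3347, 0.0426]
eef_rot: [0.296, 3.126, -0.001]
contact_force: [-1.2, -0.6, 6.9]
gripper_width: 0.04
grasp_force: 30.0
clock: 12.75
position: [0.5667, -0.182, 0.1219]
eef_rot: [0.296, 3.127, 0.001]
contact_force: [1.5, 0.1, -1.5]
gripper_width: 0.0392
grasp_force: 30.4
clock: 13.58
position: [0.5668, -0.1251, 0.1212]
eef_rot: [-0.298, -3.127, 0.0]
contact_force: [-0.1, -0.9, -0.8]
gripper_width: 0.0394
grasp_force: 30.4
[ 0.5668132  -0.1250888   0.12124748]
[318.  42.] 4085 0.0809 [ 0.4504 -0.1032  0.0809]
[447.  43.] 4096 0.0808 [ 0.4649 -0.0296  0.0808]
[319. 145.] 3014 0.0809 [ 0.5085 -0.1141  0.0809]
[434. 146.] 3002 0.0808 [ 0.5231 -0.0411  0.0808]
[423. 231.] 2316 0.0809 [ 0.5814 -0.0525  0.0809]
-0.009 0.5491 0.5848 0.5669603093770417 0.15966004469560113
-0.0045 0.5474 0.5861 0.5667583153825386 0.15970159040200782
0 0.5476 0.5867 0.5671571832040598 0.15970081223254956
0.0045 0.5475 0.5857 0.5666167965944126 0.1596402872428636
0.009 0.5497 0.5849 0.5672610359005388 0.1596650644359605
```

View pics/w4.png

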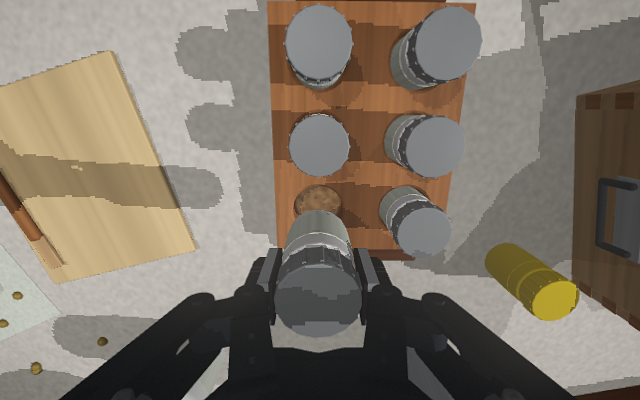

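The first pot stands upright at (319,145). The held pot's cap is at (318,295), and well4 is open behind it at (318,200). The held pot is within 1 mm of the well, so I'll lower it.

```bash
python3 -m inch '{"deltas":[0,-0.05,-0.5,0,0,0, 0,-0.05,-1.5,0,0,0, 0,-0.05,-2.8,0,0,0, 0,-0.05,-3.8,0,0,0, 0,-0.05,-4.5,0,0,0, 0,-0.05,-5,0,0,0, 0,-0.05,-5,0,0,0, 0,-0.05,-5,0,0,0, 0,-0.05,-5,0,0,0, 0,-0.05,-5,0,0,0]}' && python3 -m inch '{"deltas":[0,0,-0.2,0,0,0, 0,0,-0.6,0,0,0, 0,0,-1,0,0,0, 0,0,-1.4,0,0,0, 0,0,-1.8,0,0,0, 0,0,-2.2,0,0,0, 0,0,-2.5,0,0,0, 0,0,-2.7,0,0,0, 0,0,-2.8,0,0,0, 0,0,-2.8,0,0,0]}'
```

```text
clock: 14.47
position: [0.5673, -0.1248, 0.0718]
eef_rot: [0.296, 3.127, -0.0]
contact_force: [0.2, -0.5, -0.2]
gripper_width: 0.0392
grasp_force: 30.4
clock: 15.3
position: [0.5668, -0.1247, 0.043]
eef_rot: [-0.296, -3.127, 0.0]
contact_force: [-0.2, 0.5, -0.8]
gripper_width: 0.0395
grasp_force: 30.4
```

```bash
python3 -m inch '{"deltas":[0,0,-0.1,0,0,0, 0,0,-0.15,0,0,0, 0,0,-0.15,0,0,0, 0,0,-0.15,0,0,0, 0,0,-0.15,0,0,0, 0,0,-0.15,0,0,0, 0,0,-0.15,0,0,0, 0,0,-0.15,0,0,0, 0,0,-0.15,0,0,0, 0,0,-0.15,0,0,0]}' && python3 -m inch '{"deltas":[0,0,0,0,0,0, 0,0,0,0,0,0, 0,0,0,0,0,0, 0,0,0,0,0,0, 0,0,0,0,0,0, 0,0,0.5,0,0,0, 0,0,1.5,0,0,0, 0,0,3,0,0,0, 0,0,5,0,0,0, 0,0,8,0,0,0]}' 0.65 30 && python3 -m inch '{"deltas":[0,0,3,0,0,0, -0.5,1,6,0,0,0, -1,3,9,0,0,0, -2,6,11,0,0,0, -3,10,13,0,0,0, -4,13.5,14,0,0,0, -5,17,14,0,0,0, -6,20.5,14,0,0,0, -7,23.5,14,0,0,0, -8,25.5,14,0,0,0]}' && python3 -m inch '{"deltas":[0,0,0,0,0,0, 0,0,0,0,0,0, 0,0,0,0,0,0, 0,0,0,0,0,0, 0,0,0,0,0,0, 0,0,0,0,0,0, 0,0,0,0,0,0, 0,0,0,0,0,0, 0,0,0,0,0,0, 0,0,0,0,0,0]}'
python3 - <<'E'
from h import *
o=get_obs(); c=imaging.get_calibration("wrist"); p,d=imaging.grab_frame("wrist"); P=cloud(c,d)
np.savez("w5.npz",p=p,d=d,R=c['R'],t=c['t']);cv2.imwrite("pics/w5.png",p[:,:,::-1]);print(o['position'],o['eef_rot'],o['joint_pos'].round(2))
for m,a,ce in blobs(P,d,.077,.09,(.3,.65,-.2,.03),100):
    cn=max(cv2.findContours(m,0,2)[0],key=cv2.contourArea); e=cv2.fitEllipse(cn)
    z=np.median(P[m>0][:,2]); print(ce.round(),a,z.round(4),on_plane(c,[e[0]],z)[0].round(4))
E
```

```text
clock: 16.13
position: [0.5671, -0.1248, 0.0425]
eef_rot: [0.296, 3.127, 0.0]
contact_force: [-1.6, -0.4, 6.2]
gripper_width: 0.0393
grasp_force: 31.2
clock: 16.97
position: [0.5658, -0.1245, 0.1218]
eef_rot: [-0.295, -3.125, -0.0]
contact_force: [1.1, 0.7, 0.6]
gripper_width: 0.0557
grasp_force: 0.0
clock: 17.8
position: [0.4859, 0.1337, 0.2629]
eef_rot: [0.291, 3.127, 0.003]
contact_force: [0.2, -0.3, 0.3]
gripper_width: 0.0554
grasp_force: 0.0
clock: 18.63
position: [0.487, 0.1302, 0.2618]
eef_rot: [-0.296, -3.128, 0.0]
contact_force: [-0.3, 0.4, -0.2]
gripper_width: 0.0557
grasp_force: 0.0
[0.48698925 0.13015733 0.26175055] [-2.96131789e-01 -3.12756989e+00  8.50545415e-05] [-0.5   0.3   0.19  1.84 -0.06  1.01  1.1 ]
[123. 190.] 878 0.0808 [ 0.4502 -0.1014  0.0808]
[185. 190.] 856 0.0808 [ 0.4646 -0.0273  0.0808]
[133. 235.] 751 0.081 [ 0.5088 -0.1124  0.081 ]
[192. 236.] 728 0.0809 [ 0.5234 -0.0388  0.0809]
[142. 276.] 642 0.0807 [ 0.5663 -0.1239  0.0807]
[198. 277.] 630 0.081 [ 0.582  -0.0499  0.081 ]
```

View pics/w5.png

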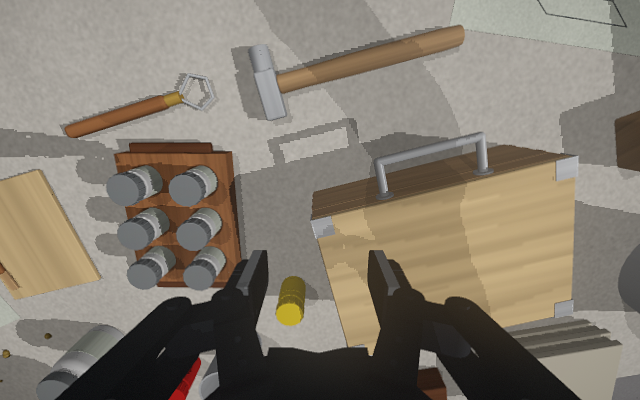

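All six pots are seated upright at one height. The bow handle's bar runs from (379,162) to (483,137). I'll fit its line and the lid's front edge using the wrist and top views.

```bash
python3 - <<'E'
from h import *
def ana(n,f,c,hi=.122):
    P=cloud(c,f['d']); X,Y,Z=P[...,0],P[...,1],P[...,2]
    m=(f['d']>0)&(Z>.085)&(Z<.108)&(X>.36)&(X<.5)&(Y>.05)&(Y<.28)
    q=P[m]; print(n,len(q))
    # lid top
    t=P[(f['d']>0)&(Z>.112)&(Z<.128)&(X>.4)&(X<.75)&(Y>.02)&(Y<.4)]
    r=cv2.minAreaRect((t[:,:2]*1000).astype(np.float32)); print(' lid top z',np.median(t[:,2]).round(4),r)
    return q
for n,fn in(("wrist","w5"),("top","top0"),("scene","scene0")):
    f=np.load(fn+".npz"); c=imaging.get_calibration(n)
    if n=="wrist": c['R'],c['t']=f['R'],f['t']
    q=ana(n,f,c)
    # bar: per-y foremost points (small x)
    b=[]
    for y in np.arange(.06,.28,.004):
        s=q[abs(q[:,1]-y)<.002]
        if len(s):
            x0=s[:,0].min(); k=s[s[:,0]<x0+.010]; b.append([y,x0,k[:,0].max(),np.percentile(k[:,2],90)])
    b=np.array(b); 
    if len(b): print(b[::2].round(4))
# two-view check of bar ends seen in pictures
f=np.load("w5.npz"); c=imaging.get_calibration("wrist"); c['R'],c['t']=f['R'],f['t']
print('ends wrist z=.1',on_plane(c,[[379,162],[483,137]],.1).round(4))
ct=imaging.get_calibration("top"); print('ends top z=.1',on_plane(ct,[[278.4,229],[247.5,229.5]],.1).round(4))
E
```

```text
wrist 991
 lid top z 0.1211 ((605.049072265625, 262.00286865234375), (202.04368591308594, 282.8035583496094), 3.0806806087493896)
[[0.192  0.474  0.474  0.1026]
 [0.2    0.4653 0.4747 0.1065]
 [0.208  0.4648 0.4745 0.1066]
 [0.216  0.4642 0.4738 0.1064]
 [0.224  0.4637 0.4736 0.1065]
 [0.232  0.463  0.4724 0.1059]
 [0.24   0.4628 0.4725 0.1067]
 [0.248  0.4622 0.4717 0.1066]
 [0.256  0.4618 0.4715 0.1065]
 [0.264  0.4611 0.4705 0.1059]
 [0.272  0.4598 0.4692 0.1063]
 [0.28   0.4598 0.4693 0.1063]]
top 68
 lid top z 0.1193 ((587.697509765625, 260.5084228515625), (237.72216796875, 283.4967346191406), 3.4783008098602295)
[[0.196  0.4662 0.4735 0.1015]
 [0.204  0.4653 0.4736 0.1067]
 [0.212  0.4661 0.4732 0.1015]
 [0.22   0.465  0.4686 0.1078]
 [0.228  0.4652 0.4696 0.1025]
 [0.236  0.465  0.469  0.1029]
 [0.244  0.4645 0.4684 0.1069]
 [0.252  0.4609 0.4682 0.1042]
 [0.26   0.4609 0.4684 0.1009]
 [0.268  0.4603 0.4679 0.105 ]
 [0.276  0.4639 0.4681 0.1035]]
scene 50
 lid top z 0.1192 ((591.846435546875, 259.237548828125), (237.08851623535156, 284.0335693359375), 2.3115768432617188)
[[0.196  0.4711 0.4787 0.1046]
 [0.204  0.4648 0.4648 0.1006]
 [0.212  0.4646 0.4743 0.1055]
 [0.22   0.4652 0.4652 0.1001]
 [0.228  0.4688 0.4688 0.1028]
 [0.24   0.4653 0.4728 0.104 ]
 [0.248  0.4671 0.4671 0.1046]
 [0.256  0.4697 0.4702 0.1059]
 [0.264  0.464  0.464  0.103 ]
 [0.272  0.4673 0.4673 0.1052]
 [0.28   0.4653 0.4653 0.0984]]
ends wrist z=.1 [[0.4712 0.2003 0.1   ]
 [0.4652 0.3125 0.1   ]]
ends top z=.1 [[0.4663 0.1938 0.1   ]
 [0.4617 0.3078 0.1   ]]
```

The bar's middle is at about (0.466, 0.2535, 0.100) with the chest yawed about +3.3°, so I need to turn −76° to close across the bar.

```bash
python3 -m inch '{"deltas":[0,1,0,0,0,-3, -0.3,2,-0.3,0,0,-9, -0.6,4,-1,0,0,-16, -1,6,-2,0,0,-23, -1.3,8,-3,0,0,-30, -1.6,10,-4,0,0,-37, -1.8,11.5,-5,0,0,-44, -2.1,12.3,-6,0,0,-51, -2.1,12.3,-6.5,0,0,-58, -2.1,12.3,-7,0,0,-64]}' 0.4 30 && python3 -m inch '{"deltas":[0,0,0,0,0,-5, 0,0,0,0,0,-9, 0,0,0,0,0,-12, 0,0,0,0,0,-12, 0,0,0,0,0,-12, 0,0,0,0,0,-12, 0,0,0,0,0,-12, 0,0,0,0,0,-12, 0,0,0,0,0,-12, 0,0,0,0,0,-12]}'
python3 - <<'E'
from h import *
from scipy.spatial.transform import Rotation as Ro
o=get_obs(); c=imaging.get_calibration("wrist"); p,d=imaging.grab_frame("wrist"); P=cloud(c,d)
np.savez("w6.npz",p=p,d=d,R=c['R'],t=c['t']);cv2.imwrite("pics/w6.png",p[:,:,::-1]);print(o['position'],Ro.from_rotvec(o['eef_rot']).as_matrix().round(3),o['joint_pos'].round(2),o['gripper_width'])
X,Y,Z=np.moveaxis(P,2,0); m=(d>0)&(Z>.085)&(Z<.108)&(X>.4)&(X<.5)
for y in np.arange(.19,.33,.01):
    s=P[m&(abs(Y-y)<.002)]
    if len(s): x0=s[:,0].min(); k=s[s[:,0]<x0+.01]; print(y.round(3),x0.round(4),k[:,0].max().round(4),np.percentile(k[:,2],90).round(4))
E
```

```text
clock: 19.52
position: [0.4654, 0.2542, 0.1911]
eef_rot: [-1.914, -2.491, 0.001]
contact_force: [-0.1, 0.2, -0.2]
gripper_width: 0.0343
grasp_force: 0.0
clock: 20.35
position: [0.466, 0.2532, 0.1918]
eef_rot: [-2.158, -2.283, -0.0]
contact_force: [-0.4, -0.0, -0.6]
gripper_width: 0.0344
grasp_force: 0.0
[0.46596753 0.25321971 0.19183625] [[-0.056  0.998  0.   ]
 [ 0.998  0.056  0.   ]
 [ 0.     0.    -1.   ]] [-0.91  0.44  0.47  1.88 -0.25  0.87 -0.26] 0.0343705515837088
0.2 0.4655 0.4749 0.1063
0.21 0.4649 0.4743 0.1062
0.22 0.4644 0.4736 0.1063
0.23 0.4639 0.4731 0.1062
0.24 0.4634 0.4724 0.1061
0.25 0.4629 0.4718 0.1062
0.26 0.4615 0.4711 0.1062
0.27 0.461 0.4706 0.1062
0.28 0.4605 0.4699 0.1063
0.29 0.4599 0.4693 0.1061
0.3 0.4595 0.4686 0.106
0.31 0.459 0.4688 0.1065
```

View pics/w6.png

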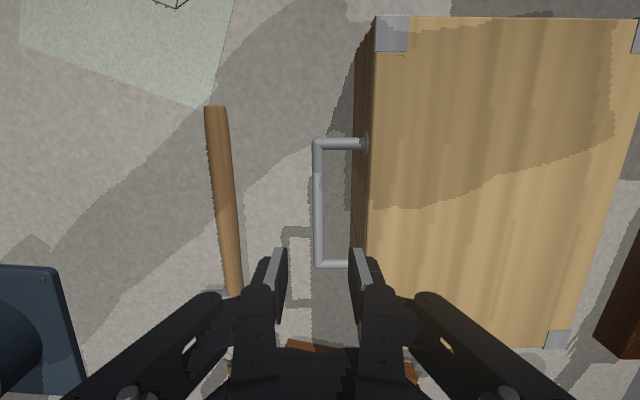

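The fingers straddle the bar, which is vertical at column 318, with the bar's ends at rows 143 and 264. I'll descend and close.

```bash
python3 -m inch '{"deltas":[0.1,0,-1,0,0,0, 0.1,0,-3,0,0,0, 0.1,0,-5,0,0,0, 0.1,0,-7,0,0,0, 0.1,0,-8.5,0,0,0, 0.1,0,-9.5,0,0,0, 0.1,0,-10.3,0,0,0, 0.1,0,-10.8,0,0,0, 0.1,0,-11,0,0,0, 0.1,0,-11,0,0,0]}' && python3 -m inch '{"deltas":[0,0,0,0,0,0, 0,0,0,0,0,0, 0,0,0,0,0,0, 0,0,0,0,0,0, 0,0,0,0,0,0, 0,0,0,0,0,0, 0,0,0,0,0,0, 0,0,0,0,0,0, 0,0,0,0,0,0, 0,0,0,0,0,0]}' 0 50
python3 - <<'E'
from math import *
r,z0=.24,.015; a0=0
for a in range(0,66,6):
    t=radians(a); X=-r*cos(t)+z0*-0+z0*sin(t); Z=r*sin(t)+z0*cos(t); d=X+r
    print(a,'dx,dy,dz cm',round(100*d*cos(radians(3.4)),2),round(100*d*sin(radians(3.4)),2),round(100*(Z-z0),2))
E
```

```text
clock: 21.23
position: [0.4671, 0.2533, 0.0817]
eef_rot: [2.159, 2.282, 0.0]
contact_force: [-0.5, 0.6, 1.0]
gripper_width: 0.0341
grasp_force: 0.0
clock: 22.07
position: [0.4663, 0.2534, 0.0825]
eef_rot: [-2.157, -2.282, 0.0]
contact_force: [-4.2, -1.0, 6.5]
gripper_width: 0.008
grasp_force: 48.8
0 dx,dy,dz cm 0.0 0.0 0.0
6 dx,dy,dz cm 0.29 0.02 2.5
12 dx,dy,dz cm 0.83 0.05 4.96
18 dx,dy,dz cm 1.64 0.1 7.34
24 dx,dy,dz cm 2.68 0.16 9.63
30 dx,dy,dz cm 3.96 0.24 11.8
36 dx,dy,dz cm 5.46 0.32 13.82
42 dx,dy,dz cm 7.16 0.43 15.67
48 dx,dy,dz cm 9.04 0.54 17.34
54 dx,dy,dz cm 11.09 0.66 18.8
60 dx,dy,dz cm 13.28 0.79 20.03
```

```bash
python3 -m inch '{"deltas":[0.03,0,0.4,0,0,0, 0.1,0,1.2,0,0,0, 0.29,0.02,2.5,0,0,0, 0.55,0.03,3.7,0,0,0, 0.83,0.05,4.96,0,0,0, 1.2,0.07,6.2,0,0,0, 1.64,0.1,7.34,0,0,0, 2.15,0.13,8.5,0,0,0, 2.5,0.15,9.3,0,0,0, 2.68,0.16,9.63,0,0,0]}'
```

```text
clock: 22.9
position: [0.4925, 0.2551, 0.1795]
eef_rot: [-2.157, -2.281, 0.002]
contact_force: [-6.4, 0.7, -1.5]
gripper_width: 0.008
grasp_force: 48.8
```

```bash
python3 -m inch '{"deltas":[0.25,0.01,0.45,0,0,0, 0.7,0.04,1.2,0,0,0, 1.28,0.08,2.17,0,0,0, 2,0.12,3.2,0,0,0, 2.78,0.16,4.19,0,0,0, 3.6,0.21,5.15,0,0,0, 4.48,0.27,6.04,0,0,0, 5.4,0.32,6.9,0,0,0, 6.1,0.36,7.5,0,0,0, 6.36,0.38,7.71,0,0,0]}'
python3 - <<'E'
from h import *
o=get_obs(); print(o['joint_pos'].round(2))
E
```

```text
clock: 23.73
position: [0.555, 0.2592, 0.258]
eef_rot: [-2.155, -2.28, 0.003]
contact_force: [-18.8, -0.9, 19.2]
gripper_width: 0.0077
grasp_force: 49.6
[-0.81  0.5   0.48  1.58 -0.25  1.13 -0.21]
```

Force on the tool is about 27 N, directed outward along the lid, so my arc is about 2.5 mm too tight. I'll widen it on the last stretch.

```bash
python3 -m inch '{"deltas":[-0.1,0,0.15,0,0,0, 0.2,0.02,0.55,0,0,0, 0.7,0.05,0.95,0,0,0, 1.3,0.08,1.33,0,0,0, 1.9,0.11,1.68,0,0,0, 2.6,0.15,2.1,0,0,0, 3.3,0.19,2.5,0,0,0, 3.8,0.22,2.77,0,0,0, 4.1,0.24,2.92,0,0,0, 4.1,0.24,2.92,0,0,0]}'
python3 - <<'E'
from h import *
o=get_obs(); print(o['joint_pos'].round(2),o['position'],o['contact_force'])
c=imaging.get_calibration("top"); p,d=imaging.grab_frame("top"); P=cloud(c,d)
cv2.imwrite("pics/top9.png",cv2.resize(p[130:270,210:450,::-1],(800,467),interpolation=cv2.INTER_CUBIC))
m=(d>0)&(P[...,1]>.14)&(P[...,1]<.38)&(P[...,0]>.5)&(P[...,0]<.8)&(P[...,2]>.13)&(P[...,2]<.25)
q=P[m]; psi=np.radians(3.4); h=np.array([.605+.1*np.cos(psi),.262+.1*np.sin(psi)]); s=(q[:,:2]-h)@[np.cos(psi),np.sin(psi)]
H=np.c_[s,q[:,2]]; print(len(q)); 
a=cv2.fitLine(H.astype(np.float32),cv2.DIST_HUBER,0,.01,.01).ravel(); print('line',a,'angle',np.degrees(np.arctan2(a[1],-a[0])))
E
```

```text
clock: 24.57
position: [0.5992, 0.262, 0.2867]
eef_rot: [-2.158, -2.283, -0.004]
contact_force: [-7.2, 3.3, 10.6]
gripper_width: 0.0081
grasp_force: 51.8
[-0.76  0.54  0.48  1.43 -0.26  1.23 -0.2 ] [0.59922936 0.26196822 0.28673561] [-7.17118216  3.26731219 10.57312542]
371
line [ 0.49892178 -0.866647   -0.01908989  0.18996565] angle -119.92869
```

View pics/top9.png

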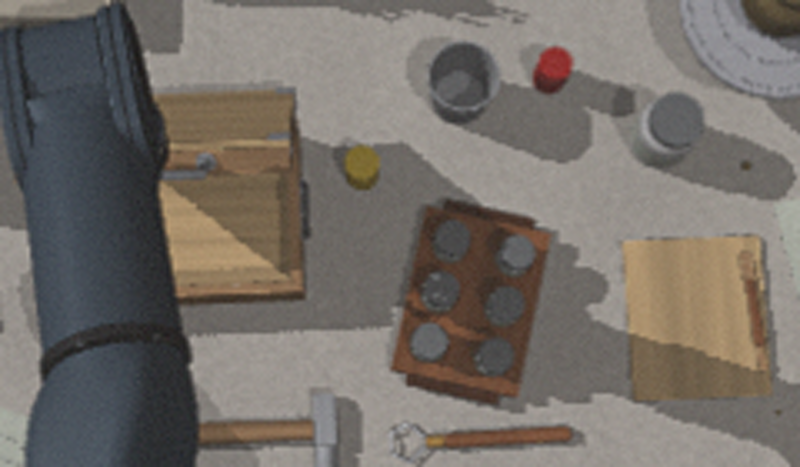

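The lid's top face measures 60° (edge near (210,160)), all six pots stand in the tray, and the bystanders have not moved. I'll do one short settling call, relaxing about 1 mm outward, then hand in.

```bash
python3 -m inch '{"deltas":[-0.05,0,0.08,0,0,0, -0.05,0,0.08,0,0,0, -0.05,0,0.08,0,0,0, -0.05,0,0.08,0,0,0, -0.05,0,0.08,0,0,0, -0.05,0,0.08,0,0,0, -0.05,0,0.08,0,0,0, -0.05,0,0.08,0,0,0, -0.05,0,0.08,0,0,0, -0.05,0,0.08,0,0,0]}' && python3 - <<'E'
from plant import get_obs,order
o=get_obs(); print(o['position'],o['contact_force'],abs(o['dq']).max())
print(order.hand_in())
E
```

```text
clock: 25.45
position: [0.598, 0.2619, 0.2862]
eef_rot: [-2.157, -2.283, -0.002]
contact_force: [-4.3, 3.9, 5.0]
gripper_width: 0.0079
grasp_force: 51.2
[0.59801071 0.2618826  0.28621738] [-4.34507614  3.91963068  5.00369787] 0.001780485426878369
the job is handed in; nothing more can be done
None
```

Both stray pots are upright and right down in the two empty wells, and the gripper is holding the lid by its bow handle at about 60° (measured 60° just before a last ~1 mm adjustment); I handed the job in at 25.5 s.

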